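Clear the teether and tip the carton into its outlined place

TASK

The carton of milk-powder sticks should lie in its outlined place on the black board, so that the sticks can be drawn out of its end. First push the ring teether along the board until no part of it is over the outlined rectangle, leaving it flat on the board; then push the standing carton high up on the side away from the rectangle so that it topples and comes to lie flat, wholly inside the outline. Only push with the fingertips: do not lift the carton or the teether, do not tip the carton any other way, and leave the bottles and the push dispenser where they stand.

Things in the scene. Friction and masses are not known exactly. Their poses are not given: they have to be found in the camera images.
- board: Black plastic board, fixed, 480 mm in world x by 780 mm in world y, 10 mm thick; origin at the centre of its underside, top at z = 0.010 m.
- outline: Rectangle of thin pale grey lines printed flat on the black board, 184 mm (its x) by 120 mm (its y) over the outside of the lines, lines 6 mm wide. Origin at its centre on the board's top. Its x axis runs from the end where the carton stands to the far end: the carton must fall along +x. Turned up to 1.5 rad either way.
- carton: Cardboard carton standing upright, 45 mm thick (its x), 80 wide (its y), 140 tall (its z), 0.13-0.25 kg, rigid, loose. Origin at the centre of its underside. Stands across the -x end line of the outline, front foot edge 14-28 mm inside, turned under 0.1 rad against it; tipped about that edge along its +x it lies inside. Pushed near the top it tips without sliding and falls beyond about 0.31 rad.
- carton_foot_l (a point): Corner of the carton's landing face (the broad face towards the outline, +x side of the carton): lower end, +y side (22.5, 40, 0 mm in the carton's frame).
- carton_foot_r (a point): Corner of the carton's landing face (the broad face towards the outline, +x side of the carton): lower end, -y side (22.5, -40, 0 mm in the carton's frame).
- carton_top_l (a point): Corner of the carton's landing face (the broad face towards the outline, +x side of the carton): upper end, +y side (22.5, 40, 140 mm in the carton's frame).
- carton_top_r (a point): Corner of the carton's landing face (the broad face towards the outline, +x side of the carton): upper end, -y side (22.5, -40, 140 mm in the carton's frame).
- teether_mid (a point): Centre of the off-white silicone ring teether, 76 mm outside diameter, hole 48 mm, 14 mm thick, 45 g, loose, lying flat on the board inside the outlined rectangle; the point is half-way up, in the middle of the hole; z axis up. A fingertip can push it from outside or from within the hole.
- bottle_a: Coral baby bottle with white collar and clear cap, 60 mm across, 155 mm tall, standing loose on the left (+y) part of the board; origin at the centre of its underside. Leave alone.
- bottle_b: Second bottle, the same as the first, also on the left part of the board; origin at the centre of its underside. Leave alone.
- dispenser: White plastic push dispenser, 60 mm across, 117 mm tall, standing loose on the right (-y) part of the board; origin at the centre of its underside. Leave alone.
- rack: White tree-shaped drying rack, fixed, foot 116 mm across, post and branches up to 200 mm tall, far right on the board; origin at the centre of its underside. Keep clear of it.
There are look-alikes about, which are no part of the job. What is shaped like the carton but turquoise is not meant. Of the things that look like the part that bears teether_mid, the smaller one is meant.

How it is judged:
On the way, in this order (a step that is already met when the one before it is completed fails the run):
1. the teether lies flat on the board, wholly outside the outline, while the carton still stands upright (((x of teether_mid in the frame of outline above 0.127 m or x of teether_mid in the frame of outline below -0.127 m) or (y of teether_mid in the frame of outline above 0.095 m or y of teether_mid in the frame of outline below -0.095 m) or ((x of teether_mid in the frame of outline above 0.119 m or x of teether_mid in the frame of outline below -0.119 m) and (y of teether_mid in the frame of outline above 0.087 m or y of teether_mid in the frame of outline below -0.087 m))) and height (world z) of teether_mid between 0.013 and 0.021 m and angle between each of teether_mid, carton's own z axis and vertical below 0.1 rad), for 0.2 s.
2. the carton lies flat inside the outline (x of carton_foot_l in the frame of outline between -0.093 and 0.093 m and y of carton_foot_l in the frame of outline between -0.061 and 0.061 m and height (world z) of each of carton_foot_l, carton_foot_r, carton_top_l, carton_top_r below 0.017 m and x of carton_foot_r in the frame of outline between -0.093 and 0.093 m and y of carton_foot_r in the frame of outline between -0.061 and 0.061 m and x of carton_top_l in the frame of outline between -0.093 and 0.093 m and y of carton_top_l in the frame of outline between -0.061 and 0.061 m and x of carton_top_r in the frame of outline between -0.093 and 0.093 m and y of carton_top_r in the frame of outline between -0.061 and 0.061 m), for 0.2 s.
At the end, for the whole second after the job is handed in: The carton lies at rest on its landing face with all four of that face's corners within the outside of the outline's lines (1 mm over is allowed) and within 7 mm of the board's top; the teether lies flat on the board with its whole disc outside the outline (3 mm over the line is allowed) (all of step 2 and ((x of teether_mid in the frame of outline above 0.127 m or x of teether_mid in the frame of outline below -0.127 m) or (y of teether_mid in the frame of outline above 0.095 m or y of teether_mid in the frame of outline below -0.095 m) or ((x of teether_mid in the frame of outline above 0.119 m or x of teether_mid in the frame of outline below -0.119 m) and (y of teether_mid in the frame of outline above 0.087 m or y of teether_mid in the frame of outline below -0.087 m))) and height (world z) of teether_mid between 0.013 and 0.021 m and angle between teether_mid's own z axis and vertical below 0.1 rad and linear speed of carton below 0.02 m/s); the robot touches nothing.
It fails at once if a bottle is shifted by more than 20 mm or tipped (distance of bottle_a from where it was at the start of the episode above 0.02 m or angle between bottle_a's own z axis and vertical above 0.3 rad).
It fails at once if a bottle is shifted by more than 20 mm or tipped (distance of bottle_b from where it was at the start of the episode above 0.02 m or angle between bottle_b's own z axis and vertical above 0.3 rad).
It fails at once if the push dispenser is shifted by more than 20 mm or tipped (distance of dispenser from where it was at the start of the episode above 0.02 m or angle between dispenser's own z axis and vertical above 0.3 rad).
It fails at once if the carton is lifted off the board or tipped the wrong way (both lower corners of its landing face more than 20 mm above the board) (height (world z) of each of carton_foot_l, carton_foot_r above 0.03 m).
It fails at once if the teether is lifted (its centre more than 30 mm above the board) (height (world z) of teether_mid above 0.04 m).
It also fails if it takes over 51 s, if anything falls off the work surface, if the arm or the gripper's body presses on something with over 40 N, if the wrist force passes 120 N, or if a joint passes its speed limit or range.

ROBOT

A 6-joint arm with a two-finger parallel gripper is mounted at the origin on the work surface. World frame = base frame: x ahead of the robot, y to its left, z up, the work surface at z = 0. Lengths are in m, angles in rad, forces in N, time in s.
With the tool pointing down it reaches from about 0.425 to 0.95 m from the base axis. Payload 3.5 kg.
Tool frame: the origin (TCP) lies midway between the tips of the shut fingers; the grasp point (between the pads) lies ctrl.grasp_offset behind it (ctrl.grasp_offset is the distance from the TCP to the grasp point, in m); x points along the fingers, y is the direction in which the jaws open and shut, and the axes are right-handed (so a half turn about x gives the same grasp; the last joint's range is limited). The gripper opens to 85 mm and grips with 20 to 120 N. Pads are 22 mm wide; open, the fingers measure 114 mm over their backs; the gripper's body (76 mm by 85 mm) begins 54 mm behind the grasp point. The pads swing forward as they close: fully open they stand 13 mm farther back than shut.
Start: joints at [-1.378, 0.286, 1.577, -0, 1.279, -0.15], TCP at [0.227, -0.636, 0.231] pointing down, gripper open.
Joint ranges: [-2.77, 2.77], [-0.9, 2.22], [0.21, 2.48], [-1.53, 4.67], [0.24, 2.81], [-2.84, 2.84]. Speed limits (rad/s): [2.79, 2.79, 3.14, 3.14, 3.14, 3.14].

INTERFACE

Orientations are given as a unit quaternion [x, y, z, w].
In Python, from plant import readout, read_camera, sign_off, ctrl gives the robot as it stands.
- The arm moves only by the tool drive_tool, never from a script. Its argument "steps" is a list of rows, each a list of 5 numbers: the shift along the tool's x, y, z in cm, then the turn about the tool's x in degrees, then the opening, from 0 (shut) to 1 (fully open). A call has 1 to 10 rows; each row shifts and turns the commanded pose from where the row before left it, along the tool's axes as they then stand; what a row does not reach is not made up. A row lasts 1/10 s, in which the tool goes at most 50 mm and 8.59 degrees, less where a joint would pass 70% of its speed; a pose out of reach is approached as far as the arm can. A call is refused whole if a number of a shift passes 5 or a number of a turn 8.59, either way. A call with a gripper value outside its range is refused whole. The fingers move at their own pace and stop on an object; "force" is the grip in N (left out, the last holds). Time passes only in rows, so rows that do not move let the fingers close. It gives the time, the measured TCP pose, the force and the opening at its end, in the units of the state.
- readout.get_state(): the state, without advancing time (a new reading comes with each control period).
- read_camera(name): name is "side" or "top" or "wrist"; returns a dict with "frame" (384x512x3 uint8, red, green, blue), "vertical_fov" (degrees; the focal length in pixels is half the picture's height over the tangent of half this angle, whatever the lens; pixels are square), "cx", "cy" (the principal point, pixels), "eye" and "orientation" of the camera in the world. Camera axes: x right, y up, looking along -z (the intrinsics and any distortion apply to the point x, -y, -z); pixel columns grow to the right and rows downward; lengths in m; the calibration is good to about 2 mm. A picture is of the moment at which its call begins. There is no depth.
- sign_off(): hands the job in, once; it reports no verdict.
The state is a dict: "time": time; "qpos": joint angles; "dq": joint speeds; "joint_efforts": joint torques, N m; "eef_pos": TCP position; "tcp_rot": TCP orientation; "contact_force": force on the tool from outside, world axes, zero at the start; "wrist_torque": the same for the moment, N m; "opening": opening from 0.0 (shut) to 1.0 (fully open).
Only numpy, scipy, OpenCV 4.12 (cv2) and the standard library are available. Lean on these libraries where they do the work, as an engineer would, in place of code of your own. Each camera call takes 0.05 s, during which the arm holds its last target. There are 200 camera calls.

## Working session

There is one attempt and no reset: what is moved stays moved. The work goes in short steps, Python scripts to look and compute and a tool call to move; the robot and the scene stay as the last step left them, time stands still between calls to the robot, and variables do not carry over. Pictures are saved under pics/ and viewed, about 8 in all and at most 12, crops included, and the job is handed in when it is done.

Besides the shell and the picture viewer there is one more tool, called as name(argument=value, ...) on one line, values as JSON. drive_tool: Moves the arm, as the interface text tells. Its arguments: {"type":"object","properties":{"steps":{"type":"array","items":{"type":"array","items":{"type":"number"}}},"force":{"type":"number"}},"required":["steps"]}

```bash
mkdir -p pics; ls
python3 - <<'E'
from plant import readout, read_camera, ctrl
import cv2, numpy as np, pickle
s=readout.get_state(); print(s['time'],s['eef_pos'],s['tcp_rot'],s['opening'],ctrl.grasp_offset)
d={}
for n in ("top","side"):
    c=read_camera(n); d[n]=c; cv2.imwrite(f"pics/{n}0.png",c["frame"][:,:,::-1])
    print(n,{k:v for k,v in c.items() if k!="frame"})
pickle.dump(d,open("c0.pkl","wb"))
E
```

```text
pics
0.0 [ 0.22678276 -0.63506581  0.22993442] [-0.69673001 -0.12144254  0.69676139 -0.11976044] 1.0001540422800976 0.0187
top {'vertical_fov': 56.46277974969225, 'cx': 255.97512893348815, 'cy': 189.19063642596691, 'eye': array([ 0.4487906 , -0.08284315,  1.12718236]), 'orientation': array([-0.01887503,  0.02075558,  0.71269923, -0.70090852])}
side {'vertical_fov': 55.54271680971462, 'cx': 253.02309652626175, 'cy': 191.16771215315936, 'eye': array([-0.19336975,  0.61367281,  0.65040164]), 'orientation': array([-0.19121922,  0.46959598,  0.80348932, -0.31196111])}
```

View pics/top0.png

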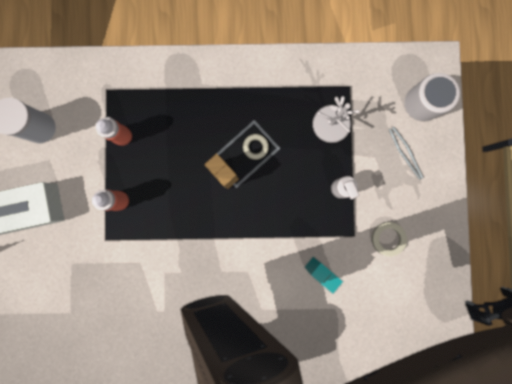

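View pics/side0.png

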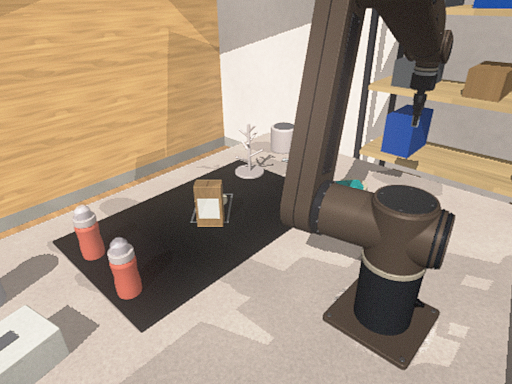

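```bash
cat > h.py <<'E'
import numpy as np, cv2
from scipy.spatial.transform import Rotation as R
def f(c): return 192/np.tan(np.radians(c["vertical_fov"]/2))
def ray(c,u,v,z):
    d=R.from_quat(c["orientation"]).apply([(u-c["cx"])/f(c),-(v-c["cy"])/f(c),-1]); e=np.array(c["eye"])
    return e+d*(z-e[2])/d[2]
def proj(c,p):
    q=R.from_quat(c["orientation"]).inv().apply(np.atleast_2d(p)-c["eye"])
    return np.c_[c["cx"]-f(c)*q[:,0]/q[:,2], c["cy"]+f(c)*q[:,1]/q[:,2]]
E
python3 - <<'E'
from h import *; import pickle
d=pickle.load(open("c0.pkl","rb"))
a=cv2.resize(d["top"]["frame"][110:200,190:300],None,fx=6,fy=6,interpolation=cv2.INTER_NEAREST)
cv2.imwrite("pics/crop0.png",a[:,:,::-1])
c=d["top"]
for p in [(106,90),(351,87),(355,236),(107,240)]: print(ray(c,*p,.01))
E
```

```text
[0.83479631 0.38455718 0.01      ]
[ 0.83204929 -0.39410792  0.01      ]
[ 0.36064348 -0.39163057  0.01      ]
[0.36132395 0.37827025 0.01      ]
```

View pics/crop0.png

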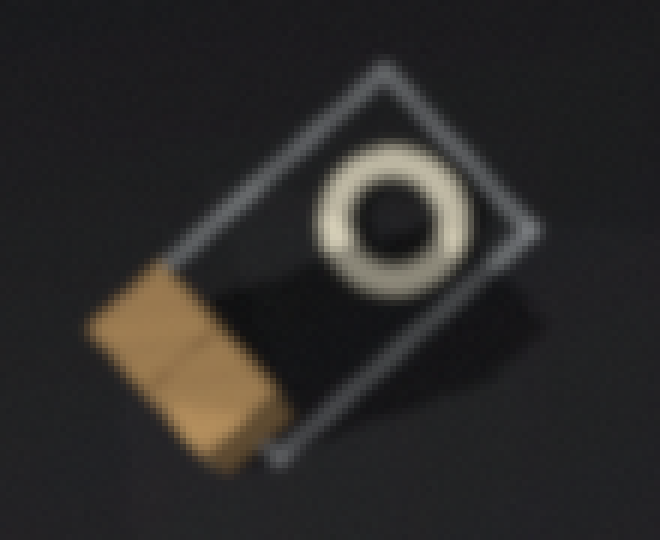

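Run:
```python
from h import *; import pickle
d=pickle.load(open("c0.pkl","rb")); c=d["top"]
P=lambda x,y,z: ray(c,190+x/6-.5,110+y/6-.5,z)
T,Rr,B=[P(*p,.01)[:2] for p in [(384,58),(545,230),(280,470)]]
print(T,Rr,B,np.linalg.norm(T-Rr),np.linalg.norm(Rr-B))
ex=(Rr-B)/np.linalg.norm(Rr-B); th=np.arctan2(ex[1],ex[0]); ey=(T-Rr); th2=np.arctan2(ey[1],ey[0])-np.pi/2
print(th,th2); O=(T+B)/2; print("O",O)
t=(th+th2)/2
M=np.array([[np.cos(t),np.sin(t)],[-np.sin(t),np.cos(t)]])
te=P(392,221,.018)[:2]; print("teether",te,M@(te-O))
cs=np.array([P(*p,.15)[:2] for p in [(85,328),(162,260),(285,393),(212,465)]])
print(cs, cs.mean(0), [M@(q-O) for q in cs], M@(cs.mean(0)-O))
for k in range(4): print(np.linalg.norm(cs[k]-cs[(k+1)%4]), np.arctan2(*(cs[(k+1)%4]-cs[k])[::-1]))
```

```text
[ 0.73343357 -0.08222583] [ 0.64063392 -0.16524016] [ 0.51673499 -0.02443446] 0.12451165955836505 0.18755582717954994
-0.8491818242832297 -0.8409980310679362
O [ 0.62508428 -0.05333015]
teether [ 0.64529387 -0.08499255] [ 0.03709684 -0.0058958 ]
[[ 0.57482046  0.05660487]
 [ 0.60559948  0.02103685]
 [ 0.5434397  -0.03451981]
 [ 0.51102071 -0.00077061]] [0.55872009 0.01058782] [array([-0.11559306,  0.03536103]), array([-0.06856016,  0.03477947]), array([-0.06825528, -0.04858892]), array([-0.11501604, -0.0504412 ])] [-0.09185614 -0.0072224 ]
0.04703650089576391 -0.8574543120748106
0.0833689394586362 -2.412229222860105
0.046797433633376344 2.336093877888527
0.0858041651054816 0.7324313657593317
```

```bash
cat > mv.py <<'E'
import sys
from h import *; from plant import readout
O=np.array([.625,-.0533]); t=-.845
def W(x,y): return O+np.array([[np.cos(t),-np.sin(t)],[np.sin(t),np.cos(t)]])@[x,y]
def main(x,y,z):
    s=readout.get_state(); r=R.from_quat(s["tcp_rot"]).as_matrix(); p=np.array(s["eef_pos"])
    tgt=np.r_[W(x,y),z]
    print("t",s["time"],"pos",p.round(4),"tool axes",r.round(3).tolist(),"F",np.round(s["contact_force"],1))
    yd=np.arctan2(r[1,1],r[0,1]); want=t+np.pi/2; e=(want-yd+np.pi/2)%np.pi-np.pi/2
    print("world turn deg of jaw axis",np.degrees(e)," q",np.round(s["qpos"],2))
    print("tool shift cm now",(r.T@(tgt-p)*100).round(2)," after turn",((R.from_euler('z',e).as_matrix()@r).T@(tgt-p)*100).round(2))
main(*map(float,sys.argv[1:4]))
E
python3 mv.py 0.037 -0.006 0.20; python3 mv.py 1 0 0.20 | tail -1;python3 mv.py 0.237 -0.006 0.20|tail -1
```

```text
t 0.1 pos [ 0.2268 -0.6351  0.23  ] tool axes [[-0.0, 0.336, -0.942], [0.002, -0.942, -0.336], [-1.0, -0.002, -0.0]] F [1.1 0.1 0. ]
world turn deg of jaw axis -68.0558267902328  q [-1.38  0.29  1.58  0.    1.28 -0.15]
tool shift cm now [  3.1  -37.75 -57.88]  after turn [  3.15 -67.79  13.39]
tool shift cm now [  2.92  51.35 -94.43]  after turn [  3.18 -68.39 -82.91]
tool shift cm now [  3.07 -19.2  -65.36]  after turn [  3.15 -67.79  -6.61]
```

drive_tool(steps=[[0,-2.7,-4.1,0,0],[0,-2.7,-4.1,0,0],[0,-2.7,-4.1,0,0],[0,-2.7,-4.1,0,0],[0,-2.7,-4.1,0,0],[0,-2.7,-4.1,0,0],[0,-2.7,-4.1,0,0],[0,-2.7,-4.1,0,0],[0,-2.7,-4.1,0,0],[0,-2.7,-4.1,0,0]])

```text
time: 1.1
eef_pos: [0.5229, -0.2416, 0.2309]
tcp_rot: [-0.697, -0.121, 0.697, -0.12]
contact_force: [1.1, -0.2, 0.8]
opening: -0.004
```

drive_tool(steps=[[0,-2.7,-4.1,0,0],[0,-2.7,-4.1,0,0],[0,-2.7,-4.1,0,0],[0,-2.7,-4.1,0,0],[0,0,0,-8.5,0],[0,0,0,-8.5,0],[0,0,0,-8.5,0],[0,0,0,-8.5,0],[0,0,0,-8.5,0],[0,0,0,-8.5,0]])

```text
time: 2.1
eef_pos: [0.6401, -0.0866, 0.2305]
tcp_rot: [-0.575, -0.411, 0.576, -0.41]
contact_force: [-0.0, 0.4, -0.1]
opening: 0.001
```

drive_tool(steps=[[0,0,0,-8.5,0],[0,0,0,-8.5,0],[0,0,0,-8.5,0],[0,0,0,-8.5,0],[0,0,0,-8.5,0],[0,0,0,-8.5,0],[0,0,0,-8.5,0],[0,0,0,0,0],[0,0,0,0,0]])

```text
time: 3.0
eef_pos: [0.6402, -0.0867, 0.2308]
tcp_rot: [0.299, 0.641, -0.299, 0.64]
contact_force: [0.6, 0.5, 0.5]
opening: 0.0
```

```bash
python3 mv.py 0.037 -0.006 0.06
```

```text
t 3.0 pos [ 0.6402 -0.0867  0.2308] tool axes [[-0.001, 0.766, 0.642], [0.0, 0.642, -0.766], [-1.0, -0.0, -0.001]] F [0.6 0.5 0.5]
world turn deg of jaw axis 1.6191618725853592  q [-0.29  0.22  1.65  0.    1.27 -0.99]
tool shift cm now [17.08  0.49  0.19]  after turn [17.08  0.49  0.21]
```

drive_tool(steps=[[4,0.5,0.2,-1.6,0],[4,0,0,0,0],[4,0,0,0,0],[2,0,0,0,0],[0,0,0,0,0],[0,0,0,0,0]])

```text
time: 3.6
eef_pos: [0.6458, -0.0851, 0.0916]
tcp_rot: [0.29, 0.645, -0.289, 0.645]
contact_force: [0.7, 0.3, 0.2]
opening: -0.004
```

```bash
python3 mv.py 0.037 -0.006 0.014
python3 - <<'E'
from h import *
from plant import read_camera
c=read_camera("wrist"); cv2.imwrite("pics/w1.png",c["frame"][:,:,::-1])
from mv import W
E
python3 - <<'E'
E
sed -i 's/^main(\*map/if __name__=="__main__": main(*map/' mv.py
```

```text
t 3.6 pos [ 0.6458 -0.0851  0.0916] tool axes [[0.0, 0.747, 0.665], [-0.0, 0.665, -0.747], [-1.0, 0.0, 0.0]] F [0.7 0.3 0.2]
world turn deg of jaw axis -0.07915678595307957  q [-0.29  0.38  1.73  0.    1.03 -1.01]
tool shift cm now [ 7.76 -0.04 -0.06]  after turn [ 7.76 -0.04 -0.06]Traceback (most recent call last):
  File "<stdin>", line 4, in <module>
  File "mv.py", line 12, in <module>
    main(*map(float,sys.argv[1:4]))
    ~~~~^^^^^^^^^^^^^^^^^^^^^^^^^^^
TypeError: main() missing 3 required positional arguments: 'x', 'y', and 'z'
```

View pics/w1.png

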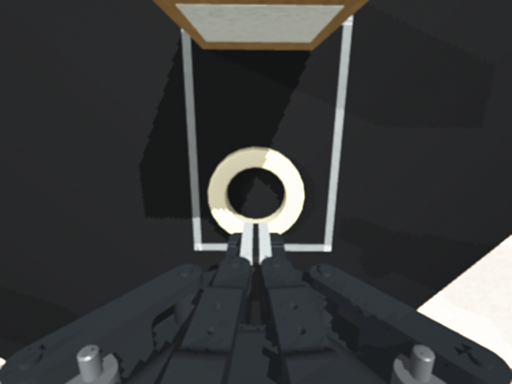

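The wrist view shows the ring centred at (256,192), the outline's far corners at (197,248) and (330,249), and the carton foot edge at (204,48)–(312,48). I'll turn these into positions.

Run:
```python
from h import *
from plant import read_camera
from mv import W,O,t
c=read_camera("wrist")
M=np.array([[np.cos(t),np.sin(t)],[-np.sin(t),np.cos(t)]])
print(c["eye"],c["vertical_fov"],c["cx"],c["cy"])
for n,p,z in [("far l",(331,251),.01),("far r",(195,250),.01),("ring",(256,192),.020),("holebottom",(256,195),.014),("cart foot r",(204,48),.01),("foot l",(312,48),.01),("outer line left",(181,32),.01),("outer right",(353,20),.01)]:
    w=ray(c,*p,z); print(n,w.round(4),(M@(w[:2]-O)).round(4))
```

```text
[ 0.59783324 -0.02996618  0.23590788] 68.08827030452417 255.34242097466037 185.40300289636963
far l [ 0.7352 -0.082   0.01  ] [0.0946 0.0633]
far r [ 0.6436 -0.1618  0.01  ] [ 0.0935 -0.0582]
ring [ 0.6459 -0.0826  0.02  ] [ 0.0357 -0.0038]
holebottom [ 0.6489 -0.086   0.014 ] [ 0.0403 -0.0038]
cart foot r [ 0.547 -0.028  0.01 ] [-0.0707 -0.0415]
foot l [0.6055 0.024  0.01  ] [-0.0708  0.0367]
outer line left [ 0.5282 -0.0307  0.01  ] [-0.0811 -0.0574]
outer right [0.6144 0.056  0.01  ] [-0.0888  0.0646]
```

drive_tool(steps=[[4,0.2,0,0,0],[2.5,0,0,0,0],[1.2,0,0,0,0],[0,0,0,0,0],[0,0,0,0,0]])

```text
time: 4.2
eef_pos: [0.6485, -0.0841, 0.0163]
tcp_rot: [0.289, 0.644, -0.289, 0.646]
contact_force: [0.8, 0.1, -0.4]
opening: -0.005
```

drive_tool(steps=[[0,0,0.5,0,0],[0,0,0.5,0,0],[0,0,1,0,0],[0,0,1,0,0],[0,0,1,0,0],[0,0,1,0,0]])

```text
time: 4.8
eef_pos: [0.681, -0.122, 0.0143]
tcp_rot: [0.289, 0.645, -0.289, 0.645]
contact_force: [-0.1, 0.1, 1.0]
opening: -0.003
```

drive_tool(steps=[[0,0,1,0,0],[0,0,1,0,0],[0,0,1,0,0],[0,0,1,0,0],[0,0,1,0,0],[0,0,1,0,0],[0,0,1,0,0],[0,0,0.5,0,0],[0,0,-0.5,0,0],[0,0,-0.3,0,0]])

```text
time: 5.8
eef_pos: [0.7245, -0.1706, 0.0141]
tcp_rot: [0.289, 0.646, -0.289, 0.645]
contact_force: [-0.1, 0.0, -0.7]
opening: -0.0
```

drive_tool(steps=[[-1.5,0,0,0,0],[-3,0,0,0,0],[-4,0,0,0,0],[-5,0,0,0,0],[-5,0,0,0,0],[0,0,0,0,0]])

```text
time: 6.4
eef_pos: [0.7295, -0.1722, 0.2133]
tcp_rot: [0.289, 0.638, -0.288, 0.653]
contact_force: [0.5, 0.2, 1.7]
opening: 0.001
```

```bash
python3 - <<'E'
from plant import read_camera
import cv2,pickle
c=read_camera("wrist"); pickle.dump(c,open("c2.pkl","wb")); cv2.imwrite("pics/w2.png",c["frame"][:,:,::-1])
E
python3 mv.py -0.2 -0.004 0.22
```

```text
t 6.45 pos [ 0.7278 -0.1716  0.2085] tool axes [[0.013, 0.746, 0.666], [-0.005, 0.666, -0.746], [-1.0, 0.006, 0.012]] F [0.1 0.7 0.5]
world turn deg of jaw axis -0.1949809239797451  q [-0.37  0.45  1.4  -0.    1.27 -1.1 ]
tool shift cm now [ -1.58  -0.11 -35.66]  after turn [ -1.58  -0.23 -35.66]
```

View pics/w2.png

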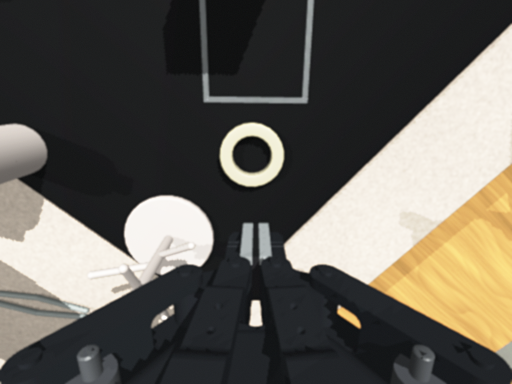

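The ring, centred at (252,155), lies flat with its near edge about 20 px (≈22 mm) beyond the outline's far line at row 103. Next I go over and behind the carton.

drive_tool(steps=[[-1,0,-4,0,0.4],[0,0,-4.5,0,0.4],[0,0,-4.5,0,0.4],[0,0,-4.5,0,0.4],[0,0,-4.5,0,0.4],[0,0,-4.5,0,0.4],[0,0,-4.5,0,0.4],[0,0,-4.5,0,0.4],[0,0,0,0,0.4],[0,0,0,0,0.4]])

```text
time: 7.45
eef_pos: [0.4875, 0.0946, 0.209]
tcp_rot: [0.288, 0.646, -0.289, 0.646]
contact_force: [0.8, -0.5, 0.1]
opening: 0.401
```

```bash
python3 mv.py -0.15 -0.003 0.128
```

```text
t 7.45 pos [0.4875 0.0946 0.209 ] tool axes [[-0.0, 0.745, 0.667], [-0.0, 0.667, -0.745], [-1.0, -0.0, 0.0]] F [ 0.8 -0.5  0.1]
world turn deg of jaw axis -0.28143691791422504  q [-0.01 -0.09  2.03 -0.    1.21 -0.74]
tool shift cm now [8.1  0.14 5.18]  after turn [8.1  0.17 5.18]
```

drive_tool(steps=[[4,0,0,0,0.4],[3.5,0,0,0,0.4],[1.2,0,0,0,0.4],[0,0,2.5,0,0.4],[0,0,2.5,0,0.4],[0,0,1,0,0.4],[0,0,0,0,0.4]])

```text
time: 8.15
eef_pos: [0.53, 0.0477, 0.1231]
tcp_rot: [0.29, 0.645, -0.29, 0.645]
contact_force: [-0.4, 0.2, -0.9]
opening: 0.4
```

```bash
python3 - <<'E'
from plant import read_camera
import cv2,numpy as np
a=read_camera("top")["frame"][110:200,170:290]; b=read_camera("side")["frame"][130:260,120:300]
o=np.vstack([cv2.resize(a,(480,360)),cv2.resize(b,(480,240))]) if 0 else np.hstack([cv2.resize(a,(400,300)),cv2.resize(b,(400,300))])
cv2.imwrite("pics/b3.png",o[:,:,::-1])
E
python3 mv.py -0.127 -0.003 0.12
```

```text
t 8.25 pos [0.5285 0.049  0.1225] tool axes [[-0.0, 0.747, 0.665], [0.0, 0.665, -0.747], [-1.0, -0.0, -0.0]] F [-0.5  0.6  0.3]
world turn deg of jaw axis -0.10966161783099218  q [-0.1   0.09  2.02  0.    1.04 -0.83]
tool shift cm now [0.25 0.13 1.36]  after turn [0.25 0.13 1.36]
```

View pics/b3.png

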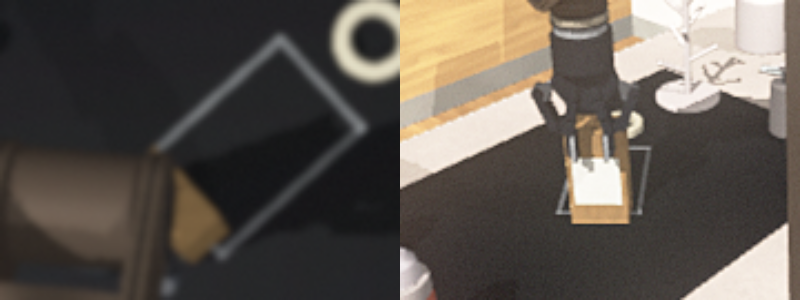

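The view shows both fingers high behind the carton, centred on its back, and the carton still standing. Now a slow push.

drive_tool(steps=[[0,0,0.7,0,0.4],[0,0,0.7,0,0.4],[0,0,0.5,0,0.4],[0,0,0.5,0,0.4],[0,0,0.5,0,0.4],[0,0,0.5,0,0.4],[0,0,0.5,0,0.4]])

```text
time: 8.95
eef_pos: [0.5548, 0.0196, 0.1223]
tcp_rot: [0.289, 0.645, -0.289, 0.645]
contact_force: [-0.1, 0.1, 0.7]
opening: 0.397
```

```bash
python3 - <<'E'
from plant import read_camera
import cv2,numpy as np
a=read_camera("top")["frame"][110:200,170:290]; b=read_camera("side")["frame"][130:260,120:300]
o=np.hstack([cv2.resize(a,(400,300)),cv2.resize(b,(400,300))])
cv2.imwrite("pics/b4.png",o[:,:,::-1])
E
python3 mv.py -0.127 -0.003 0.12
```

```text
t 9.05 pos [0.555  0.0194 0.1224] tool axes [[0.0, 0.747, 0.665], [-0.0, 0.665, -0.747], [-1.0, 0.0, 0.0]] F [-0.4  0.5  1. ]
world turn deg of jaw axis -0.12505690809085113  q [-0.15  0.14  1.96 -0.    1.04 -0.88]
tool shift cm now [ 0.24  0.11 -2.62]  after turn [ 0.24  0.11 -2.62]
```

View pics/b4.png

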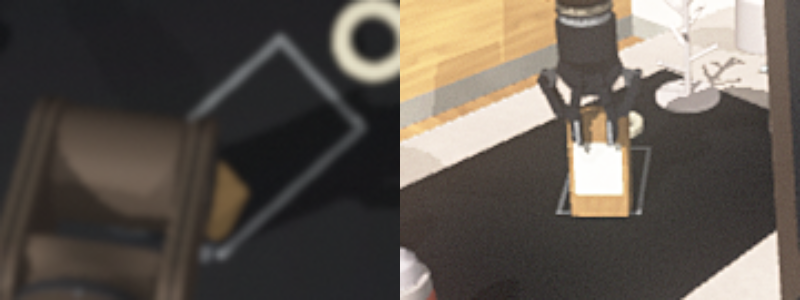

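It is tipping: the rear bottom edge has risen, with no slide. Continuing.

drive_tool(steps=[[0,0,0.4,0,0.4],[0,0,0.4,0,0.4],[0,0,0.4,0,0.4],[0,0,0.4,0,0.4],[0,0,0.4,0,0.4],[0,0,0.4,0,0.4],[0,0,0.4,0,0.4],[0,0,0.4,0,0.4],[0,0,0,0,0.4],[0,0,0,0,0.4]])

```text
time: 10.05
eef_pos: [0.5758, -0.004, 0.1223]
tcp_rot: [0.289, 0.645, -0.289, 0.645]
contact_force: [-0.1, 0.2, 0.4]
opening: 0.401
```

drive_tool(steps=[[-2,0,0,0,0.4],[-5,0,-2,0,0.4],[-5,0,-4,0,0.4],[0,0,-5,0,0.4],[0,0,-5,0,0.4],[0,0,0,0,0.4],[0,0,0,0,0.4]])

```text
time: 10.75
eef_pos: [0.4755, 0.1087, 0.228]
tcp_rot: [0.288, 0.645, -0.288, 0.646]
contact_force: [-0.1, 1.2, 0.2]
opening: 0.403
```

Run:
```python
from plant import read_camera
import cv2,numpy as np,pickle
d={n:read_camera(n) for n in("top","side","wrist")}; pickle.dump(d,open("c5.pkl","wb"))
a=d["top"]["frame"][110:200,190:310]; b=d["side"]["frame"][130:260,120:300]
o=np.vstack([np.hstack([cv2.resize(a,(400,300)),cv2.resize(b,(400,300))]),cv2.resize(d["wrist"]["frame"],(400,300)).repeat(2,1)[:, :800]*0]) if 0 else np.hstack([cv2.resize(a,(400,300)),cv2.resize(b,(400,300))])
cv2.imwrite("pics/b5.png",o[:,:,::-1]); cv2.imwrite("pics/w5.png",d["wrist"]["frame"][:,:,::-1])
```

```text
(no output)
```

View pics/b5.png

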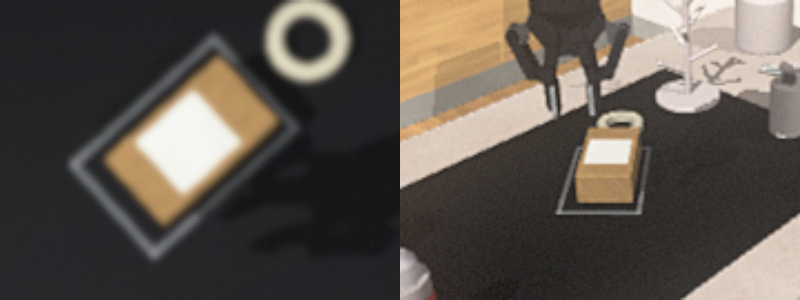

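View pics/w5.png

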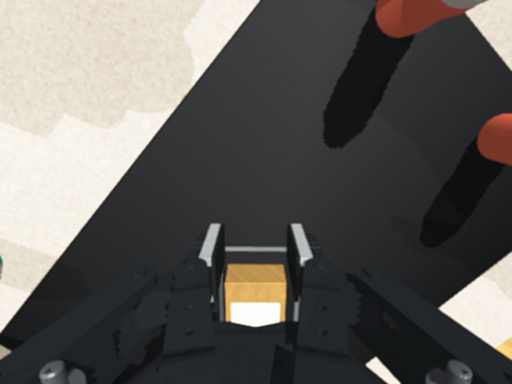

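Run:
```python
from h import *; import pickle
c=pickle.load(open("c5.pkl","rb"))["top"]
P=lambda x,y,z: ray(c,190+(x+.5)/3.3333-.5,110+(y+.5)/3.3333-.5,z)[:2]
T,Rr,B,L=[P(*p,.01) for p in [(214,33),(301,127),(154,261),(68,163)]]
ex=(Rr-B)+(T-L); ex/=np.linalg.norm(ex); ey=np.array([-ex[1],ex[0]]); O=(T+Rr+B+L)/4
fr=lambda w:np.round([ex@(w-O)*1e3,ey@(w-O)*1e3],1)
print(O,np.arctan2(ex[1],ex[0]),[fr(q) for q in(T,Rr,B,L)])
print("carton top face",[fr(P(*p,.055)) for p in[(218,54),(281,122),(167,227),(102,160)]])
print("ring",fr(P(308,40,.017)))
```

```text
[ 0.62494605 -0.05360497] -0.8496084184224705 [array([93.1, 60.9]), array([ 93.5, -60.9]), array([-94.3, -61.6]), array([-92.3,  61.6])]
carton top face [array([75.3, 35.6]), array([ 75.6, -49. ]), array([-65.1, -50.3]), array([-67.8,  34.4])]
ring [153.1  -5. ]
```

```bash
python3 -c "
from plant import sign_off; print(sign_off())"
```

```text
the job is handed in; nothing more can be done
None
```

The job is done and handed in at about 11 s of robot time; `sign_off` gives no verdict, so success rests on my own checks.

I pushed the smaller ring teether out past the far end of the outline with the shut fingertips inside its hole. Then I toppled the cardboard carton with a slow two-finger push near its top on the side away from the rectangle, and drew the arm clear.

**Last checks, from the final top, side and wrist pictures, in the outline's frame:**
- **Carton:** it lies flat. Its upper face spans about x −67 to +75 mm and y −50 to +35 mm, against limits of ±93 and ±61 mm, so there is at least about 10 mm to spare.
- **Teether:** it lies flat on the board with its centre at about x = +153 mm, against the 127 mm needed.
- **Robot and other things:** the arm touches nothing. The bottles, dispenser and rack were never approached. I did not re-measure where they stand.

No check failed. The only disagreement was 2–4 mm between the top and wrist cameras on where things stood, well inside these margins.

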